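Fit the drill guide plate on the flute drilling jig

TASK

Pick up the aluminium drill guide plate by its wooden handle and fit it on the drilling jig, brass bushes over the bamboo: rest it lightly on the two steel studs, slide it along the jig until you feel its holes drop over them, and let it sit fully down, flat on the jig. Only then turn the red catch in over the plate as far as it goes and let go. Work gently, never bearing or shoving on the jig with the plate by more than about 30 N, and leave the other things on the bench where they are.

Things in the scene. Friction and masses are not known exactly. Their poses are not given: they have to be found in the camera images.
- jig: Drilling jig: wooden block fixed to the bench, 130 mm (its x) by 280 mm (its y), 40 mm high; origin at the centre of its underside, z up. A bamboo blank 30 mm thick, 310 mm long lies along y, sunk in a trough centred at x = +38 mm. A brass strip along y at x = 0, flush in the top face, carries two upright steel studs 100 mm apart in y.
- jig_top (a point): Centre of the jig's top face, 40 mm above the bench. Studs: 10 mm thick, tapered to 7 mm at the top, 8 mm tall (tops 48 mm above the bench). Their strip is clamped anew for each job: the midpoint between the studs lies on jig x = 0 but 6 to 41 mm from this point towards jig +y. That setting is not measured; it can be seen or felt.
- plate: Loose aluminium drill guide plate, 90 mm (its x) by 150 mm (its y), 6 mm thick, 0.2 to 0.35 kg; origin at the centre of its underside, z up. Two through slots at x = 0, y = +50 and -50 mm, 12 mm long in y, 18 mm wide in x, edges chamfered 1 mm. Flat on the bench at first. On the stud tops its underside is 48 mm above the bench, fully down 40 mm.
- handle (a point): Top centre of the wooden handle bar upright at the plate's centre: 14 mm wide in plate x, 50 mm long in y, 36 mm high above the plate's top face (top 42 mm above the underside). Pinch it across x.
- bushes (a point): Middle of the row of four brass drill bushes on the plate's top face, at plate x = +34 mm, y = 0. Must end on the bamboo (+x) side of the jig, plate y along jig y.
- catch (a joint): Angle of the red turn catch, rad, counter-clockwise seen from above. 0: bar points to jig +x, clear of the plate; starts at -0.5 to -0.05; at 1.57 it points along jig +y, over the end of the seated plate; stop at 1.65. Light friction (0.06 N m); stays where left. It passes 3 mm over a seated plate; a plate still on top of the studs blocks it.
- catch_pivot (a point): Vertical pivot axis of the catch: jig x = -32 mm, y = -95 mm, 49 mm above the bench.
- catch_tip (a point): Free end of the catch bar, at its top face, 75 mm from the pivot; the bar is 17 mm wide and spans heights 49 to 57 mm above the bench.
- catch_post (a point): Top centre of the upright wooden post on the catch bar by which it is pushed or pinched: 12 mm diameter, 26 mm tall above the bar (heights 57 to 83 mm), 50 mm from the pivot.
- file: Bystander, to be left alone: flat steel file with a pale wooden handle, 322 mm long; origin on its underside.
- chisel: Bystander, to be left alone: chisel with an orange handle, 242 mm long; origin on its underside.
- gouge: Bystander, to be left alone: narrow gouge with a pale wooden handle, 222 mm long; origin on its underside.
- glue: Bystander, to be left alone: white glue bottle with a red cap, 48 mm across, 120 mm tall; origin on its underside.
- lacquer: Bystander, to be left alone: amber jar with a black lid, 64 mm across, 70 mm tall; origin on its underside.
- cork: Bystander, to be left alone: cork sanding block, 50 x 80 x 30 mm; origin on its underside.
- offcut: Bystander, to be left alone: pale wooden offcut, 32 x 90 x 20 mm; origin on its underside.
Not all that is in view belongs to the job. Several things look just like the plate: the one meant starts farthest to the robot's left.

How it is judged:
By the outcome, as a careful person would: the job done as asked, in the order asked, and still so for the second after the job is handed in, with the robot touching nothing.
It also fails if it takes over 69 s, if anything falls off the work surface, if the arm or the gripper's body presses on something with over 40 N, if the wrist force passes 120 N, or if a joint passes its speed limit or range.

ROBOT

A 6-joint arm with a two-finger parallel gripper is mounted at the origin on the work surface. World frame = base frame: x ahead of the robot, y to its left, z up, the work surface at z = 0. Lengths are in mm, angles in degrees, forces in N, time in s.
With the tool pointing down it reaches from about 300 to 850 mm from the base axis. Payload 4.2 kg.
Tool frame: the origin (TCP) lies midway between the tips of the shut fingers; the grasp point (between the pads) lies 19 mm behind it; x points along the fingers, z is the direction in which the jaws open and shut, and the axes are right-handed (so a half turn about x gives the same grasp; the last joint's range is limited). The gripper opens to 91 mm and grips with 3 to 60 N. Pads are 32 mm wide; open, the fingers measure 118 mm over their backs; the gripper's body (76 mm by 178 mm) begins 60 mm behind the grasp point.
Start: joints at [-64.916, 18.312, 89.639, -0, 72.044, -1.146], TCP at [254.142, -515.805, 213.976] pointing down, gripper open.
Joint ranges: [-177.97, 177.97], [-48.28, 115.42], [12.27, 149.76], [-77.06, 257.06], [2.81, 150.46], [-146.56, 146.56]. Speed limits (degrees/s): [147.25, 147.25, 180, 180, 180, 180].

INTERFACE

Orientations are given as [roll, pitch, yaw] about the fixed x, y, z axes, in that order (R = Rz(yaw) Ry(pitch) Rx(roll)).
In Python, from workcell import env gives the robot as it stands.
- The arm moves only by the tool send_rows, never from a script. Its argument "commands" is a list that holds one entry, the list of rows, each a list of 6 numbers: the shift along the tool's x, y, z normalised to -1 to 1, where 1 is 0.1 m, then the turn, a rotation vector about the tool's x, y, z normalised to -1 to 1, where 1 is 2 pi rad. In form: [[[x, y, z, wx, wy, wz], ...]]. A call has 1 to 20 rows; each row is the pose to reach, as a shift and turn from the pose commanded when the call began, along the tool's axes at that moment, turning the shorter way round; what a row does not reach only later rows make up. A row lasts 1/8 s, in which the tool goes at most 62.5 mm and 10.7 degrees, less where a joint would pass 70% of its speed; a pose out of reach is approached as far as the arm can. A call with a number of a shift or a turn outside -1 to 1 is refused whole. A call with a gripper value outside its range is refused whole. "jaw" is the closure, from -1 (fully open) to 1 (shut), so that 0 is half open, set as the call begins (left out, the last holds). The fingers move at their own pace and stop on an object; "force" is the grip in N (left out, the last holds). Time passes only in rows, so rows that repeat a pose let the fingers close. It gives the time, the measured TCP pose, the force and the opening at its end, in the units of the state.
- env.state(): the state, without advancing time (a new reading comes with each control period).
- env.grab_frame(name): name is "scene" or "side" or "wrist"; returns (picture, depth): 384x512x3 uint8, red, green, blue; 384x512 float32, mm along the optical axis (not along the pixel's ray), 0 where there is no reading.
- env.get_calibration(name): a dict with "mtx" (3x3 intrinsics, pixels), "camera_from_world" (4x4, takes a point from world to camera coordinates). Camera axes: x right, y up, looking along -z (the intrinsics and any distortion apply to the point x, -y, -z); pixel columns grow to the right and rows downward; lengths in mm; the calibration is good to about 2 mm. A picture is of the moment at which its call begins: read the wrist's pose just before it. get_calibration takes no time and is no camera call; for the wrist camera it gives the pose at the moment of the call.
- env.job_done(): hands the job in, once; it reports no verdict.
The state is a dict: "time_s": time; "qpos": joint angles; "qvel": joint speeds; "effort": joint torques, N m; "ee_pos": TCP position; "ee_rot": TCP orientation; "force": force on the tool from outside, world axes, zero at the start; "torque": the same for the moment, N m; "gripper_width": finger opening in mm.
Only numpy, scipy, OpenCV 4.12 (cv2) and the standard library are available. Lean on these libraries where they do the work, as an engineer would, in place of code of your own. Each camera call takes 0.05 s, during which the arm holds its last target.

## Working session

There is one attempt and no reset: what is moved stays moved. The work goes in short steps, Python scripts to look and compute and a tool call to move; the robot and the scene stay as the last step left them, time stands still between calls to the robot, and variables do not carry over. Pictures are saved under pics/ and viewed, and the job is handed in when it is done.

Besides the shell and the picture viewer there is one more tool, called after "Emit:" as name(argument=value, ...), one argument or row to a line, values as JSON. send_rows: Moves the arm, as the interface text tells. Its arguments: {"type":"object","properties":{"commands":{"type":"array","items":{"type":"array","items":{"type":"array","items":{"type":"number","minimum":-1,"maximum":1}}}},"jaw":{"type":"number"},"force":{"type":"number"}},"required":["commands"]}

```bash
mkdir -p pics; ls; cat > h.py <<'E'
import numpy as np, cv2
from workcell import env
from scipy.spatial.transform import Rotation as Ro
def snap(name,fn):
    cal=env.get_calibration(name)
    im,d=env.grab_frame(name)
    cv2.imwrite('pics/'+fn+'.png',cv2.cvtColor(im,cv2.COLOR_RGB2BGR))
    np.savez('pics/'+fn+'.npz',im=im,d=d,K=cal['mtx'],T=cal['camera_from_world'])
    return im,d
def load(fn):
    return np.load('pics/'+fn+'.npz')
def cloud(fn):
    z=load(fn);d=z['d'];K=z['K'];T=z['T']
    v,u=np.mgrid[0:d.shape[0],0:d.shape[1]]
    x=(u-K[0,2])/K[0,0]*d;y=(v-K[1,2])/K[1,1]*d
    P=np.stack([x,-y,-d,np.ones_like(d)],-1)
    W=P@np.linalg.inv(T).T
    W=W[...,:3]; W[d<=0]=np.nan
    return W
def ray(fn,u,v,zz):
    z=load(fn);K=z['K'];Ti=np.linalg.inv(z['T'])
    r=Ti[:3,:3]@np.array([(u-K[0,2])/K[0,0],-(v-K[1,2])/K[1,1],-1]);o=Ti[:3,3]
    return o+r*(zz-o[2])/r[2]
def proj(fn,p):
    z=load(fn);K=z['K'];c=z['T']@np.r_[p,1]
    return np.array([K[0,2]+K[0,0]*c[0]/-c[2],K[1,2]+K[1,1]*-c[1]/-c[2]])
E
python3 - <<'E'
from h import *
for n in ['scene','side','wrist']:
    snap(n,n+'0')
    print(n, env.get_calibration(n))
print(env.state())
E
```

```text
pics
scene {'mtx': array([[355.47877542,   0.        , 256.02653162],
       [  0.        , 355.47877542, 195.25017505],
       [  0.        ,   0.        ,   1.        ]]), 'camera_from_world': array([[-3.49793012e-01,  9.36826999e-01,  1.49614882e-04,
         2.60085633e+02],
       [-5.48352025e-01, -2.04873482e-01,  8.10763167e-01,
         1.72871979e+02],
       [ 7.59575477e-01,  2.83517249e-01,  5.85374295e-01,
        -1.46755356e+03],
       [ 0.00000000e+00,  0.00000000e+00,  0.00000000e+00,
         1.00000000e+00]])}
side {'mtx': array([[454.46312817,   0.        , 253.07742938],
       [  0.        , 454.46312817, 196.65806993],
       [  0.        ,   0.        ,   1.        ]]), 'camera_from_world': array([[ 9.85619913e-01, -1.68974558e-01,  9.92711569e-04,
        -5.30498533e+02],
       [ 1.08596560e-01,  6.37917243e-01,  7.62409587e-01,
        -6.67497959e+01],
       [-1.29461091e-01, -7.51338266e-01,  6.47093994e-01,
        -1.57980422e+03],
       [ 0.00000000e+00,  0.00000000e+00,  0.00000000e+00,
         1.00000000e+00]])}
wrist {'mtx': array([[334.612266
[... 445 characters left out ...]
0000e+00,  0.00000000e+00,
         1.00000000e+00]])}
{'time_s': 0.15, 'qpos': array([-6.49166864e+01,  1.83425841e+01,  8.96893639e+01,  2.65369424e-03,
        7.20434526e+01, -1.14814391e+00]), 'qvel': array([-0.08897199, -0.11758944, -0.20748926,  0.12289194,  0.04786325,
        0.00020966]), 'effort': array([ 1.62914962e-04, -4.12774408e+01, -2.32155007e+01,  7.27836904e-02,
        4.33261134e-02, -8.88836303e-05]), 'ee_pos': array([ 253.98609819, -515.45193827,  213.32654207]), 'ee_rot': array([176.93511232,  89.92455714, 113.16575004]), 'force': array([ 0.15229932, -1.10920105,  0.59354625]), 'torque': array([0.013573  , 0.00235844, 0.00539105]), 'gripper_width': 91.32224278861973}
```

View pics/scene0.png

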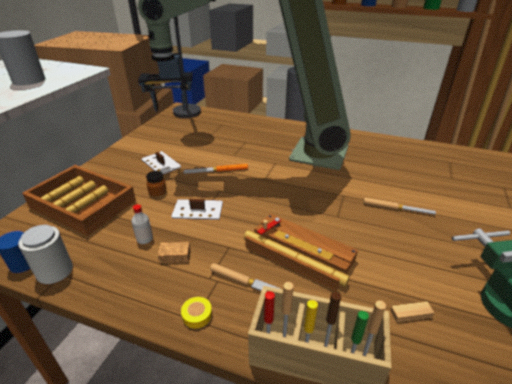

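View pics/side0.png

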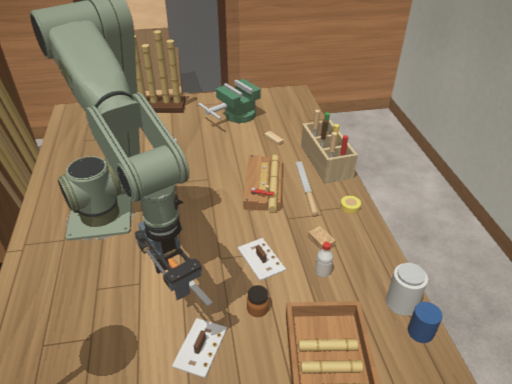

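View pics/wrist0.png

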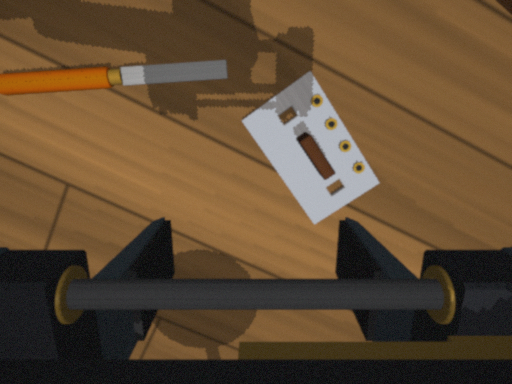

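```bash
python3 - <<'E'
from h import *
for fn,pts in {'scene0':[(160,162),(198,209),(245,237),(347,280),(265,226),(174,252),(143,225)],'side0':[(262,258),(200,347),(258,205),(262,165)],'wrist0':[(316,155)]}.items():
    W=cloud(fn)
    for p in pts: print(fn,p,ray(fn,*p,5).round(0),W[p[1],p[0]].round(0))
s=load('scene0')['im'][170:310,140:380]; cv2.imwrite('pics/c1.png',cv2.cvtColor(cv2.resize(s,None,fx=3.3,fy=3.3,interpolation=cv2.INTER_CUBIC),cv2.COLOR_RGB2BGR))
s=load('side0')['im'][140:290,210:320]; cv2.imwrite('pics/c2.png',cv2.cvtColor(cv2.resize(s,None,fx=4,fy=4,interpolation=cv2.INTER_CUBIC),cv2.COLOR_RGB2BGR))
E
```

```text
scene0 (160, 162) [ 297. -571.    5.] [ 312. -559.   15.]
scene0 (198, 209) [ 512. -288.    5.] [ 517. -285.    9.]
scene0 (245, 237) [583. -95.   5.] [603. -86.  25.]
scene0 (347, 280) [642. 212.   5.] [668. 212.  33.]
scene0 (265, 226) [515. -56.   5.] [589. -31.  72.]
scene0 (174, 252) [ 710. -259.    5.] [ 732. -241.   31.]
scene0 (143, 225) [ 642. -409.    5.] [ 702. -352.   70.]
side0 (262, 258) [ 517. -291.    5.] [ 513. -310.   26.]
side0 (200, 347) [ 300. -569.    5.] [ 300. -581.   25.]
side0 (258, 205) [549. -41.   5.] [546. -59.  21.]
side0 (262, 165) [607. 192.   5.] [596. 138.  46.]
wrist0 (316, 155) [ 300. -570.    5.] [ 303. -561.   42.]
```

View pics/c1.png

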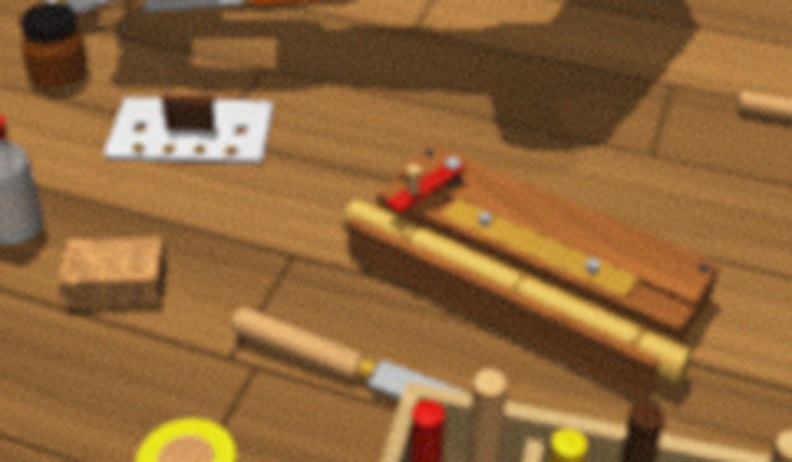

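View pics/c2.png

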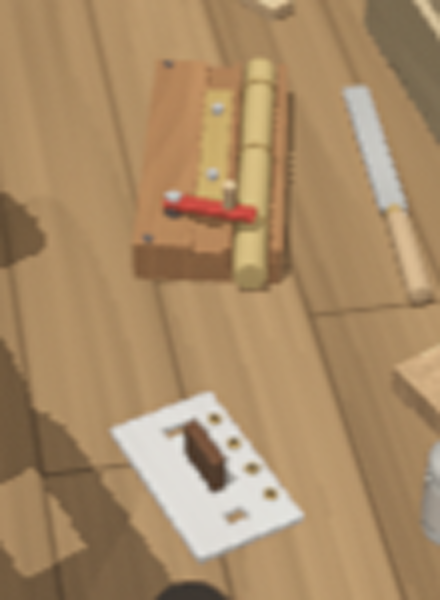

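```bash
cat >> h.py <<'E'
def platefit(fn,box,zz=6,thr=150):
    """white plate rect fit: box u0,v0,u1,v1; returns centre, yaw (long axis), size, corners"""
    z=load(fn);im=z['im'].astype(int);u0,v0,u1,v1=box
    s=im[v0:v1,u0:u1]; m=((s.min(-1)>thr)&(s.max(-1)-s.min(-1)<45)).astype(np.uint8)
    n,l,st,_=cv2.connectedComponentsWithStats(m); k=1+np.argmax(st[1:,4]); vs,us=np.nonzero(l==k)
    P=np.array([ray(fn,u+u0,v+v0,zz)[:2] for u,v in zip(us,vs)]).astype(np.float32)
    r=cv2.minAreaRect(P); c=cv2.boxPoints(r)
    e=c[1]-c[0];f=c[2]-c[1]; L=e if np.hypot(*e)>np.hypot(*f) else f
    L=L*np.sign(L[1]); return r[0],np.degrees(np.arctan2(-L[0],L[1])),r[1],c
E
python3 - <<'E'
from h import *
print(platefit('side0',(220,230,300,290)))
print(platefit('scene0',(160,190,235,228)))
# bushes
for p in [(138,148),(169,149),(199,150),(231,151)]: print(ray('scene0',140+p[0]/3.3,170+p[1]/3.3,10).round(1))
for p in [(214,419),(233,443),(252,468),(270,494)]: print(ray('side0',210+p[0]/4,140+p[1]/4,10).round(1))
print('studs')
for p in [(485,218),(592,265),(453,162),(430,152),(706,268)]: print(ray('scene0',140+p[0]/3.3,170+p[1]/3.3,48).round(1))
for p in [(217,108),(212,174),(172,197),(168,64),(148,238)]: print(ray('side0',210+p[0]/4,140+p[1]/4,48).round(1))
T=np.linalg.inv(load('wrist0')['T']);s=env.state();R=Ro.from_euler('xyz',s['ee_rot'],degrees=True)
print('cam in tool',R.inv().apply(T[:3,3]-s['ee_pos']),'\n',R.as_matrix(),'\n', R.as_matrix().T@T[:3,:3])
E
```

```text
((513.0233764648438, -289.3508605957031), np.float32(17.801016), (94.31672668457031, 153.28457641601562), array([[ 444.6923 , -230.79478],
       [ 491.55325, -376.7407 ],
       [ 581.3545 , -347.90692],
       [ 534.4935 , -201.96103]], dtype=float32))
((510.65167236328125, -291.84344482421875), np.float32(18.130022), (94.94718933105469, 152.421630859375), array([[ 441.82013, -234.18887],
       [ 489.24985, -379.04318],
       [ 579.4832 , -349.49802],
       [ 532.05347, -204.6437 ]], dtype=float32))
[ 562.1 -318.4   10. ]
[ 553.1 -289.8   10. ]
[ 544.4 -262.2   10. ]
[ 535.  -232.8   10. ]
[ 531.1 -240.2   10. ]
[ 541.  -268.4   10. ]
[ 550.6 -296.9   10. ]
[ 558.8 -325.5   10. ]
studs
[581.5  31.4  48. ]
[605.  127.8  48. ]
[520.6 -16.3  48. ]
[514.4 -40.1  48. ]
[576.3 214.2  48. ]
[601.7 120.5  48. ]
[578.5  23.3  48. ]
[537.4  -2.9  48. ]
[568.1 199.1  48. ]
[507.5 -54.5  48. ]
cam in tool [-1.70648624e+02  8.15135310e+01 -4.01881500e-02] 
 [[-5.17989990e-04  8.97022174e-01  4.41985239e-01]
 [ 1.21055922e-03  4.41985537e-01 -8.97021359e-01]
 [-9.99999133e-01  7.04012211e-05 -1.31484255e-03]] 
 [[ 1.35212669e-03  2.83254305e-01 -9.59043884e-01]
 [-5.02648272e-04  9.59044832e-01  2.83253876e-01]
 [ 9.99998960e-01  9.90666248e-05  1.43912740e-03]]
```

Emit:
send_rows(
  commands=[
    [[0,0.12,-0.1,-0.028,0,0],[0,0.25,-0.2,-0.056,0,0],[0,0.38,-0.35,-0.085,0,0],[0,0.5,-0.5,-0.113,0,0],[0,0.65,-0.6,-0.142,0,0],[0,0.8,-0.7,-0.17,0,0],[0,0.9,-0.8,-0.2,0,0],[0,1,-0.88,-0.227,0,0]],
  ],
)

```text
time_s: 1.15
ee_pos: [305.0, -391.9, 213.7]
ee_rot: [108.0, 90.0, 126.3]
force: [0.0, -0.9, 0.7]
gripper_width: 91.3
```

Emit:
send_rows(
  commands=[
    [[0,-0.12,0.33,0,0,0],[0,-0.25,0.66,0,0,0],[0,-0.37,1,0,0,0]],
  ],
)

```text
time_s: 1.52
ee_pos: [412.4, -396.9, 213.8]
ee_rot: [137.7, 90.0, 155.6]
force: [-0.1, -0.3, -0.5]
gripper_width: 91.1
```

Emit:
send_rows(
  commands=[
    [[0,0,0.4,0,0,0],[0,0,0.8,0,0,0],[0,0,1,0,0,0]],
  ],
)

```text
time_s: 1.9
ee_pos: [508.0, -365.5, 213.3]
ee_rot: [132.4, 90.0, 150.4]
force: [-0.8, -0.6, 0.6]
gripper_width: 91.1
```

Emit:
send_rows(
  commands=[
    [[0,0,0.28,0,0,0],[0,0,0.28,0,0,0],[0,0,0.28,0,0,0],[0,0,0.28,0,0,0]],
  ],
)

```text
time_s: 2.4
ee_pos: [532.2, -358.1, 214.1]
ee_rot: [-168.0, 90.0, -150.1]
force: [0.8, -0.2, 0.7]
gripper_width: 91.4
```

```bash
python3 - <<'E'
from h import *
print({k:np.round(v,2) for k,v in env.state().items()})
snap('wrist','wrist1')
E
```

```text
{'time_s': np.float64(2.4), 'qpos': array([-3.495e+01,  2.438e+01,  8.023e+01, -3.000e-02,  7.540e+01,
       -5.283e+01]), 'qvel': array([ 0.06, -0.08, -0.14,  0.15,  0.  ,  0.1 ]), 'effort': array([ 2.000e-01, -4.711e+01, -2.365e+01,  2.000e-02,  8.000e-02,
       -0.000e+00]), 'ee_pos': array([ 532.19, -358.09,  214.13]), 'ee_rot': array([-168.01,   89.97, -150.12]), 'force': array([ 0.77, -0.22,  0.69]), 'torque': array([ 0.01, -0.11, -0.03]), 'gripper_width': np.float64(91.36)}
```

View pics/wrist1.png

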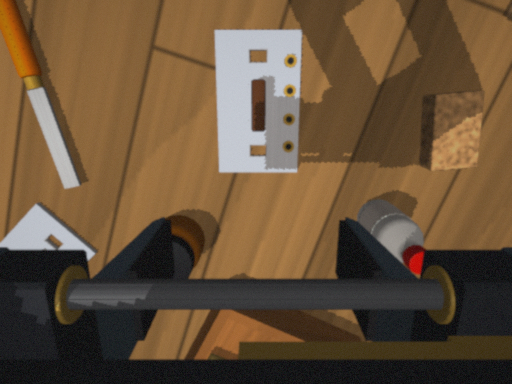

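```bash
python3 - <<'E'
from h import *
z=load('wrist1');im=z['im'].astype(int)
for t in (60,90,150):
  print(platefit('wrist1',(200,20,315,185),6,t)[:3])
print('other',ray('wrist1',52,242,6))
for p in [(291,61),(290,91),(289,119),(288,146)]: print(ray('wrist1',*p,10).round(1))
print('slots',ray('wrist1',258,56,6),ray('wrist1',258,150,6))
W=cloud('wrist1')
P=W[25:180,215:305].reshape(-1,3); H=P[P[:,2]>36]; print(len(H),cv2.minAreaRect(H[:,:2].astype(np.float32)),H.mean(0))
for n,b in {'jar':(165,210,210,270),'glue':(350,190,430,275)}.items():
  Q=W[b[1]:b[3],b[0]:b[2]].reshape(-1,3);Q=Q[(Q[:,2]>50)&(Q[:,2]<130)]; print(n,Q.min(0),Q.max(0))
s=im[10:190,190:330].astype(np.uint8); cv2.imwrite('pics/c3.png',cv2.cvtColor(cv2.resize(s,None,fx=3,fy=3,interpolation=cv2.INTER_CUBIC),cv2.COLOR_RGB2BGR))
E
```

```text
((514.429443359375, -288.0670471191406), np.float32(17.933432), (92.12434387207031, 151.6000518798828))
((513.9723510742188, -287.6229248046875), np.float32(17.887888), (91.59764862060547, 150.40322875976562))
((513.7814331054688, -287.55755615234375), np.float32(17.887533), (89.7746810913086, 148.28591918945312))
other [ 323.30946074 -520.68560075    6.        ]
[ 533.4 -235.1   10. ]
[ 542.4 -263.6   10. ]
[ 551.2 -291.5   10. ]
[ 560.  -319.7   10. ]
slots [ 498.9854644  -240.61052153    6.        ] [ 529.63702161 -334.80439422    6.        ]
734 ((514.1724853515625, -288.3605041503906), (13.837956428527832, 49.15913009643555), 17.672441482543945) [ 513.63952599 -287.52797603   41.73305493]
jar [ 467.09840843 -471.60892991   50.09929606] [ 498.83443324 -440.51826867   71.64588001]
glue [ 665.27856195 -387.08818684   50.00282507] [ 711.54237919 -345.01488661  121.2662309 ]
```

View pics/c3.png

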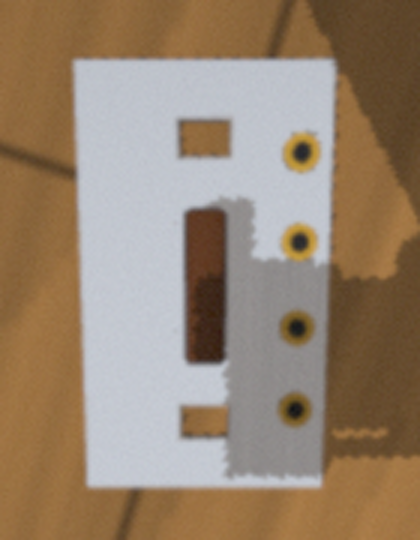

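```bash
python3 - <<'E'
from h import *
W=cloud('wrist1')
for p in [(291,61),(290,91),(289,119),(288,146)]:
  a=W[p[1]-6:p[1]+7,p[0]-6:p[0]+7,2]; print(np.percentile(a,[0,50,90,100]).round(1))
s=env.state();R=Ro.from_euler('xyz',s['ee_rot'],degrees=True)
print(R.as_matrix().round(3), R.inv().apply(np.array([514.1,-288,16])-s['ee_pos']))
E
```

```text
[nan nan nan nan]
[nan nan nan nan]
[nan nan nan nan]
[nan nan nan nan]
[[-0.    -0.307  0.952]
 [-0.     0.952  0.307]
 [-1.    -0.    -0.   ]] [198.17781118  72.2972548    4.24776436]
```

```bash
python3 - <<'E'
from h import *
W=cloud('wrist1')
for p in [(291,61),(290,91),(289,119),(288,146)]:
  print(W[p[1]-5:p[1]+6,p[0]-5:p[0]+6:2,2].round(0))
E
```

```text
[[10.  8.  8.  8.  8.  5.]
 [ 8.  8.  8.  8.  7.  7.]
 [ 8.  8.  8.  8.  8.  6.]
 [ 8.  9.  7.  8.  6.  8.]
 [ 7.  8.  8.  8.  7.  8.]
 [ 7.  8.  9.  8.  8.  8.]
 [ 9. 10.  8. 10.  9. nan]
 [ 8.  8.  8.  9.  9.  6.]
 [ 8.  8.  8.  6.  9.  6.]
 [ 8. 10.  9.  8.  8.  5.]
 [ 7.  8.  8.  8.  6.  6.]]
[[ 6.  8.  8.  9. 10.  5.]
 [ 8.  7.  8.  8.  9.  6.]
 [ 7.  9.  9.  9.  8.  6.]
 [ 9.  7.  8.  8.  8.  8.]
 [ 8.  9. 10.  8.  8.  7.]
 [ 7. 10.  8.  9.  9.  8.]
 [ 9.  9.  8.  9.  8.  9.]
 [ 8.  7.  9. 10.  9.  7.]
 [ 8.  8.  9.  7.  9.  6.]
 [ 7.  8.  8.  9.  8.  6.]
 [ 5.  7.  9.  9.  5.  7.]]
[[ 5.  8.  8.  7.  8.  6.]
 [ 6.  7.  9.  8.  8.  6.]
 [ 8.  8.  8.  9.  6.  6.]
 [ 7.  9.  8.  9.  6.  8.]
 [ 8.  8.  9.  8.  8.  7.]
 [ 9.  9.  8.  7.  7.  8.]
 [ 9.  8.  8.  9.  8.  9.]
 [ 9.  6.  7.  9.  6.  7.]
 [ 8.  8.  8.  8.  8.  6.]
 [ 5.  7.  9.  6. 10.  6.]
 [ 8.  7.  7.  8.  7.  6.]]
[[ 6.  5.  9.  9.  5.  7.]
 [ 6.  8.  9. nan  8.  6.]
 [ 7.  9.  8.  6.  8.  5.]
 [ 7.  8.  9.  8.  9.  8.]
 [ 8.  7.  8.  8.  7.  9.]
 [ 8.  8.  8.  8.  8.  8.]
 [ 8.  7.  8.  9.  8. 10.]
 [ 8.  8.  7.  9.  8.  7.]
 [ 8.  9.  8.  9.  8.  5.]
 [ 4.  8.  6.  8.  8.  5.]
 [ 6.  8.  7.  8.  6.  5.]]
```

Emit:
send_rows(
  commands=[
    [[0.3,0.36,0.02,0,0,0],[0.6,0.72,0.04,0,0,0],[1,0.723,0.042,0,0,0],[1,0.723,0.042,0,0,0],[1,0.723,0.042,0,0,0]],
  ],
  jaw=0,
)

```text
time_s: 3.08
ee_pos: [515.7, -288.6, 115.5]
ee_rot: [-51.8, 89.8, -33.9]
force: [0.5, -0.2, 0.8]
gripper_width: 46.3
```

Emit:
send_rows(
  commands=[
    [[0.3,0,0,0,0,0],[0.6,0,0,0,0,0],[0.85,0,0,0,0,0],[0.98,0,0,0,0,0],[0.98,0,0,0,0,0],[0.98,0,0,0,0,0]],
  ],
)

```text
time_s: 3.82
ee_pos: [516.0, -288.3, 17.3]
ee_rot: [-49.2, 89.8, -31.3]
force: [0.0, -0.2, 0.6]
gripper_width: 45.7
```

Emit:
send_rows(
  commands=[
    [[0,0,0,0,0,0],[0,0,0,0,0,0],[0,0,0,0,0,0],[0,0,0,0,0,0],[0,0,0,0,0,0],[0,0,0,0,0,0]],
  ],
  jaw=1,
  force=40,
)

```text
time_s: 4.58
ee_pos: [514.8, -287.6, 16.2]
ee_rot: [-167.1, 90.0, -149.1]
force: [-2.4, -0.8, 3.7]
gripper_width: 13.9
```

```bash
python3 - <<'E'
from h import *
print({k:np.round(v,2) for k,v in env.state().items()})
E
```

```text
{'time_s': np.float64(4.58), 'qpos': array([-3.0300e+01,  3.0280e+01,  1.0207e+02, -2.0000e-02,  4.7660e+01,
       -4.8240e+01]), 'qvel': array([ 0.05, -0.03,  0.09, -0.07,  0.11, -0.02]), 'effort': array([ 5.700e-01, -4.452e+01, -1.735e+01,  2.800e-01, -3.900e-01,
        2.000e-02]), 'ee_pos': array([ 514.8 , -287.57,   16.16]), 'ee_rot': array([-167.11,   89.98, -149.15]), 'force': array([-2.4 , -0.76,  3.67]), 'torque': array([-0.03,  0.19,  0.04]), 'gripper_width': np.float64(13.92)}
```

Emit:
send_rows(
  commands=[
    [[-0.1,0,0,0,0,0],[-0.3,0,0,0,0,0],[-0.65,0,0,0,0,0],[-1,0,0,0,0,0],[-1,0,0,0,0,0]],
  ],
)

```text
time_s: 5.2
ee_pos: [516.9, -288.5, 118.9]
ee_rot: [-46.5, 89.6, -28.5]
force: [0.5, 0.0, -2.1]
gripper_width: 13.8
```

Emit:
send_rows(
  commands=[
    [[-0.3,0.2,0.2,0.01,0,0],[-0.6,0.45,0.5,0.03,0,0],[-0.9,0.7,0.8,0.06,0,0],[-1,1,1,0.0875,0,0]],
  ],
)

```text
time_s: 5.7
ee_pos: [580.6, -160.5, 216.2]
ee_rot: [7.5, 89.9, -6.4]
force: [-0.2, -0.3, -2.8]
gripper_width: 13.8
```

```bash
cat >> h.py <<'E'
def to(x,y,z,yaw=None):
    s=env.state();R=Ro.from_euler('xyz',s['ee_rot'],degrees=True)
    print('tool shift mm',R.inv().apply(np.array([x,y,z])-s['ee_pos']).round(1))
    zc=R.as_matrix()[:,2];cy=np.degrees(np.arctan2(zc[1],zc[0]));print('yaw now',cy.round(2),'tilt',R.as_matrix()[:,0].round(4))
    if yaw is not None: print('wx',(-(yaw-cy)/360).round(4))
    print(s['time_s'],s['ee_pos'].round(1),s['force'].round(1),s['torque'].round(2),s['gripper_width'].round(1))
E
python3 - <<'E'
from h import *
to(562,-46,300,-13.5)
E
```

```text
tool shift mm [-83.8 106.7 -45.4]
yaw now -13.88 tilt [ 1.6e-03 -2.0e-04 -1.0e+00]
wx -0.0011Traceback (most recent call last):
  File "<stdin>", line 2, in <module>
  File "h.py", line 41, in to
    print(s['time_s'],s['ee_pos'].round(1),s['force'].round(1),s['torque'].round(2),s['gripper_width'].round(1))
                                                                                    ^^^^^^^^^^^^^^^^^^^^^^^^
AttributeError: 'float' object has no attribute 'round'
```

Emit:
send_rows(
  commands=[
    [[-0.3,0.35,-0.15,0,0,0],[-0.6,0.7,-0.3,0,0,0],[-0.84,1,-0.45,0,0,0],[-0.84,1,-0.45,0,0,0],[-0.84,1,-0.45,0,0,0],[-0.84,1,-0.45,0,0,0]],
  ],
)

```text
time_s: 6.45
ee_pos: [558.6, -54.6, 298.1]
ee_rot: [-165.3, 89.8, -178.9]
force: [-0.4, -0.5, -2.4]
gripper_width: 13.8
```

```bash
sed -i "s/,s\['gripper_width'\].round(1))/,s['gripper_width'])/" h.py; python3 - <<'E'
from h import *
to(562,-46,300,-13.5)
snap('wrist','wrist2')
E
```

```text
tool shift mm [-1.9  9.2  1.3]
yaw now -13.61 tilt [-3.1e-03 -1.0e-04 -1.0e+00]
wx -0.0003
6.45 [558.6 -54.6 298.1] [-0.4 -0.5 -2.4] [-0.04 -0.1  -0.03] 13.826650619698649
```

View pics/wrist2.png

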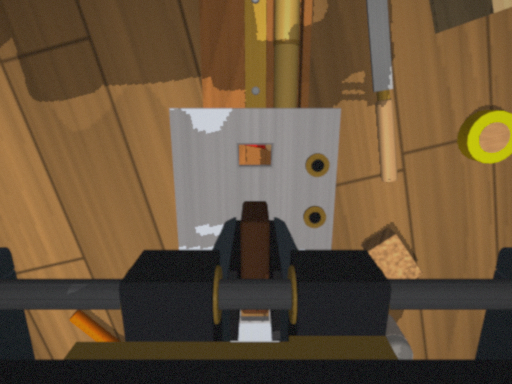

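```bash
python3 - <<'E'
from h import *
im=load('wrist2')['im']; s=im[0:180,160:350]; cv2.imwrite('pics/c4.png',cv2.cvtColor(cv2.resize(s,None,fx=4,fy=3.3,interpolation=cv2.INTER_CUBIC),cv2.COLOR_RGB2BGR))
E
```

```text
(no output)
```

View pics/c4.png

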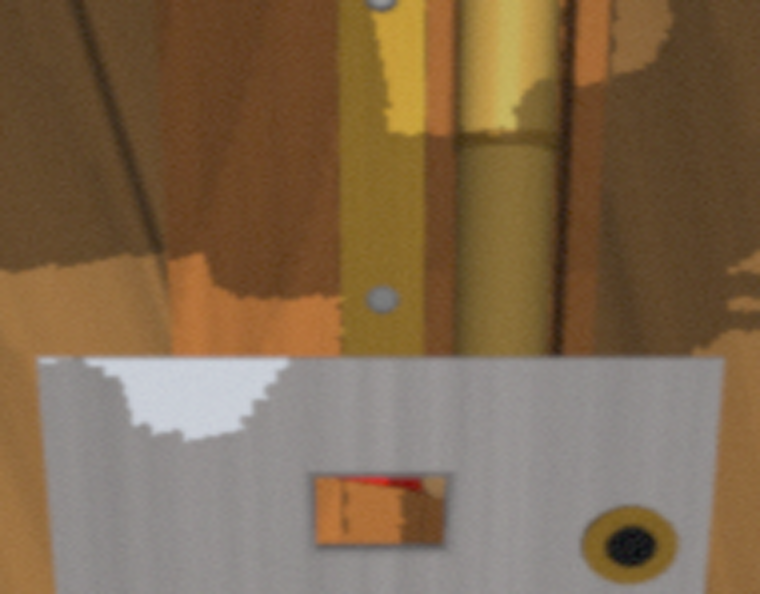

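```bash
python3 - <<'E'
from h import *
f='wrist2'
P=lambda u,v,z: ray(f,160+u/4-.4,v/3.3-.4,z)
n=P(382,298,48); fa=P(380,-1,48); print('near',n,'far',fa, np.hypot(*(fa-n)[:2]), np.degrees(np.arctan2(-(fa-n)[0],(fa-n)[1])))
for a,b in [((339,60),(341,350)),((425,20),(424,350)),((163,60),(172,350)),((556,200),(545,350))]:
    p,q=P(*a,40),P(*b,40);d=p-q;print(p,q,np.degrees(np.arctan2(-d[0],d[1])))
s=env.state();R=Ro.from_euler('xyz',s['ee_rot'],degrees=True);o=s['ee_pos']
for c in [(38,358),(724,358),(315,474),(452,472),(446,547),(317,548)]:
    print(c,R.inv().apply(P(*c,287.9)-o).round(1))
# depth
W=cloud(f); print(W[60:88,265:266,2].ravel()[:8], W[120:130,220,2])
d=load(f)['d'];
np.set_printoptions(linewidth=200)
print(W[86:96,249:263,2].round(0))
E
```

```text
near [579.85556379  31.84722518  48.        ] far [602.06540208 125.89085131  48.        ] 96.63063972126552 -13.287805629271439
[586.51160248 112.18847774  40.        ] [563.14706853  16.90671239  40.        ] -13.777930139348395
[613.47978839 118.48798056  40.        ] [588.1155292   10.84937731  40.        ] -13.259447096959768
[537.08019979 124.23822784  40.        ] [512.26306769  29.25114352  40.        ] -14.64227226310515
[638.26330947  52.60310166  40.        ] [624.48951375   2.0250683   40.        ] -15.23380368648385
(38, 358) [ 10.6  75.4 -44. ]
(724, 358) [10.3 75.4 45.8]
(315, 474) [10.5 57.1 -8. ]
(452, 472) [10.4 57.4 10.5]
(446, 547) [10.4 45.   9.8]
(317, 548) [10.5 44.8 -7.9]
[39.43476457 40.48549926 39.97949519 40.23414913 40.26994221 39.8879944
 39.09526498 39.35207884] [288.20775572 288.7800207  289.45792026 288.23519762 288.18327859
 288.20425072 288.4681538  288.03171268 288.80772415 288.99158969]
[[40. 40. 40. 41. 41. 42. 40. 40. 41. 41. 39. 41. 41. 41.]
 [40. 39. 40. 39. 46. 47. 49. 48. 47. 39. 39. 38. 41. 39.]
 [40. 40. 40. 48. 49. 47. 47. 48. 49. 45. 41. nan 41. 41.]
 [40. 40. 39. 48. 47. 49. 49. 47. 47. 47. 38. 41. 41. 40.]
 [40. 41. 48. 47. 47. 46. 49. 48. 48. 48. 46. 39. 41. 41.]
 [41. 40. 40. 49. 48. 48. 47. 47. 47. 48. 47. 40. 40. 39.]
 [39. 40. 40. 47. 49. 49. 46. 48. 49. 48. 40. 40. 40. 40.]
 [40. 39. 41. 47. 46. 49. 48. 47. 49. 48. 41. 41. 39. 41.]
 [39. 40. 40. 39. 48. 48. 48. 47. 47. 40. 40. 40. 38. 41.]
 [40. 41. 38. 40. 41. 41. 40. 40. 39. 40. 39. 39. 40. 41.]]
```

```bash
cat > cmd.py <<'E'
from h import *
import json
# final rows of each call
C=[[0,1,-.88,-.227,0,0],[0,-.37,1,0,0,0],[0,0,1,0,0,0],[0,0,.28,0,0,0],[1,.723,.042,0,0,0],[.98,0,0,0,0,0],[-1,0,0,0,0,0],[-1,1,1,.0875,0,0],[-.84,1,-.45,0,0,0]]
def pose(C):
    from scipy.spatial.transform import Rotation as Ro
    # start: exact down, z yaw
    y=np.radians(-63.77); 
    zc=np.array([np.cos(y),np.sin(y),0]);xc=np.array([0,0,-1.]);R=Ro.from_matrix(np.stack([xc,np.cross(zc,xc),zc],1))
    p=np.array([254.142,-515.805,213.976])
    for r in C:
        p=p+R.apply(np.array(r[:3])*100); R=R*Ro.from_rotvec(np.array(r[3:])*2*np.pi)
    return p,R
if __name__=='__main__':
    for i in range(1,len(C)+1): print(pose(C[:i])[0].round(1), np.degrees(np.arctan2(*pose(C[:i])[1].as_matrix()[[1,0],2])).round(2))
E
python3 cmd.py; python3 -c "
from h import *
for i in range(5): print(env.state()['ee_pos'])
to(588.2,70.4,80,-13.5)"
```

```text
[ 305.  -392.7  214. ] 17.95
[ 411.5 -397.   214. ] 17.95
[ 506.6 -366.2  214. ] 17.95
[ 533.3 -357.6  214. ] 17.95
[ 515.  -287.5  114. ] 17.95
[ 515.  -287.5   16. ] 17.95
[ 515.  -287.5  116. ] 17.95
[ 579.3 -161.6  216. ] -13.55
[559.  -53.8 300. ] -13.55
[558.67923962 -54.65861977 298.40313005]
[558.67923962 -54.65861977 298.40313005]
[558.67923962 -54.65861977 298.40313005]
[558.67923962 -54.65861977 298.40313005]
[558.67923962 -54.65861977 298.40313005]
tool shift mm [ 2.183e+02  1.286e+02 -2.000e-01]
yaw now -13.62 tilt [-0.0027  0.     -1.    ]
wx -0.0003
6.5 [558.7 -54.7 298.4] [-0.3 -0.  -1.9] [-0.   -0.07 -0.02] 13.85178292479589
```

Emit:
send_rows(
  commands=[
    [[0.05,0.2,0,0,0,0],[0.2,0.5,0,0,0,0],[0.4,0.8,0,0,0,0],[0.6,1,0,0,0,0]],
  ],
)

```text
time_s: 7.0
ee_pos: [582.6, 45.5, 238.6]
ee_rot: [138.7, 89.9, 125.1]
force: [0.1, -0.2, -2.6]
gripper_width: 13.8
```

Emit:
send_rows(
  commands=[
    [[0.3,0.15,0,0,0,0],[0.6,0.28,0,0,0,0],[0.9,0.28,0,0,0,0],[1,0.28,0,0,0,0]],
  ],
)

```text
time_s: 7.5
ee_pos: [587.6, 71.4, 137.4]
ee_rot: [-164.7, 89.7, -178.2]
force: [-0.0, -0.2, -2.2]
gripper_width: 13.8
```

Emit:
send_rows(
  commands=[
    [[0.25,0,-0.01,0,0,0],[0.5,0,-0.01,0,0,0],[0.6,0,-0.01,0,0,0],[0.6,0,-0.01,0,0,0],[0.6,0,-0.01,0,0,0],[0.6,0,-0.01,0,0,0],[0.6,0,-0.01,0,0,0],[0.6,0,-0.01,0,0,0]],
  ],
)

```text
time_s: 8.5
ee_pos: [588.1, 70.8, 80.2]
ee_rot: [11.6, 90.0, -1.9]
force: [-0.5, 0.6, -1.7]
gripper_width: 13.9
```

```bash
python3 -c "
from h import *
to(588.2,70.4,64.2,-13.5)
snap('side','side3');snap('scene','scene3')
a=load('side3')['im'][110:240,200:330];b=load('scene3')['im'][170:300,230:370]
cv2.imwrite('pics/c5.png',cv2.cvtColor(np.hstack([cv2.resize(a,(400,400),interpolation=3),cv2.resize(b,(400,400),interpolation=3)]),cv2.COLOR_RGB2BGR))"
```

```text
tool shift mm [16.  -0.4  0.2]
yaw now -13.55 tilt [ 5.e-04 -0.e+00 -1.e+00]
wx -0.0001
8.5 [588.1  70.8  80.2] [-0.5  0.6 -1.7] [-0.06 -0.05  0.02] 13.85637405390955
```

View pics/c5.png

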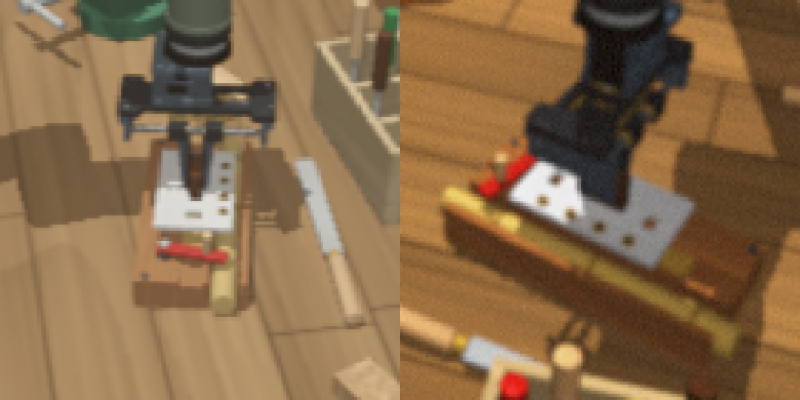

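Emit:
send_rows(
  commands=[
    [[0.05,0,0,0,0,0],[0.1,0,0,0,0,0],[0.13,0,0,0,0,0],[0.145,0,0,0,0,0],[0.15,0,0,0,0,0],[0.155,0,0,0,0,0],[0.16,0,0,0,0,0],[0.16,0,0,0,0,0]],
  ],
)

```text
time_s: 9.6
ee_pos: [588.1, 70.9, 64.1]
ee_rot: [4.8, 90.0, -8.8]
force: [0.1, 0.1, -1.3]
gripper_width: 13.5
```

Emit:
send_rows(
  commands=[
    [[0.005,0,0,0,0,0],[0.01,0,0,0,0,0],[0.01,0,0,0,0,0]],
  ],
)

```text
time_s: 9.98
ee_pos: [588.2, 70.8, 64.0]
ee_rot: [12.2, 90.0, -1.4]
force: [-2.1, -0.1, 5.4]
gripper_width: 13.9
```

Emit:
send_rows(
  commands=[
    [[0,0.01,0,0,0,0],[0,0.02,0,0,0,0],[0,0.03,0,0,0,0],[0,0.04,0,0,0,0],[0,0.05,0,0,0,0],[0,0.06,0,0,0,0]],
  ],
)

```text
time_s: 10.72
ee_pos: [590.1, 76.0, 63.8]
ee_rot: [-17.3, 89.9, -30.8]
force: [-0.4, -3.7, 4.7]
gripper_width: 13.7
```

Emit:
send_rows(
  commands=[
    [[0,0.007,0,0,0,0],[0,0.01,0,0,0,0],[0,0.01,0,0,0,0]],
  ],
)

```text
time_s: 11.1
ee_pos: [589.5, 78.4, 62.2]
ee_rot: [133.1, 89.9, 119.5]
force: [0.1, 1.6, -2.1]
gripper_width: 14.0
```

Emit:
send_rows(
  commands=[
    [[0,0.007,0,0,0,0],[0,0.01,0,0,0,0],[0,0.01,0,0,0,0]],
  ],
)

```text
time_s: 11.48
ee_pos: [589.5, 78.6, 62.6]
ee_rot: [-150.6, 89.9, -164.1]
force: [-0.2, 1.0, -1.5]
gripper_width: 14.0
```

Emit:
send_rows(
  commands=[
    [[0.007,0,0,0,0,0],[0.014,0,0,0,0,0],[0.02,0,0,0,0,0],[0.02,0,0,0,0,0]],
  ],
)

```text
time_s: 11.98
ee_pos: [589.9, 78.6, 60.9]
ee_rot: [-27.1, 90.0, -40.7]
force: [0.6, 0.6, -2.7]
gripper_width: 13.6
```

Emit:
send_rows(
  commands=[
    [[0.007,0,0,0,0,0],[0.014,0,0,0,0,0],[0.02,0,0,0,0,0],[0.027,0,0,0,0,0],[0.027,0,0,0,0,0]],
  ],
)

```text
time_s: 12.6
ee_pos: [589.9, 78.7, 58.2]
ee_rot: [8.7, 90.0, -4.8]
force: [0.9, 1.9, -2.5]
gripper_width: 13.7
```

Emit:
send_rows(
  commands=[
    [[0.007,0,0,0,0,0],[0.014,0,0,0,0,0],[0.02,0,0,0,0,0],[0.02,0,0,0,0,0]],
  ],
)

```text
time_s: 13.1
ee_pos: [589.9, 78.7, 56.2]
ee_rot: [6.3, 90.0, -7.2]
force: [-0.0, 0.7, -2.0]
gripper_width: 14.3
```

Nearly seated; press half a millimetre at a time until contact shows.

Emit:
send_rows(
  commands=[
    [[0.004,0,0,0,0,0],[0.008,0,0,0,0,0],[0.01,0,0,0,0,0],[0.01,0,0,0,0,0]],
  ],
)

```text
time_s: 13.6
ee_pos: [589.9, 78.7, 56.1]
ee_rot: [18.6, 90.0, 5.0]
force: [-0.8, 1.6, 5.2]
gripper_width: 13.8
```

Emit:
send_rows(
  commands=[
    [[0,0,0,0,0,0],[0,0,0,0,0,0],[0,0,0,0,0,0],[0,0,0,0,0,0]],
  ],
  jaw=0.3,
)

```text
time_s: 14.1
ee_pos: [589.8, 78.6, 55.1]
ee_rot: [-120.2, 90.0, -133.7]
force: [-0.8, 0.6, -0.2]
gripper_width: 31.9
```

Emit:
send_rows(
  commands=[
    [[-0.1,0,0,0,0,0],[-0.3,0,0,0,0,0],[-0.6,0,0,0,0,0],[-1,0,0,0,0,0],[-1,0,0,0,0,0]],
  ],
)

```text
time_s: 14.72
ee_pos: [592.2, 78.9, 159.5]
ee_rot: [19.4, 89.5, 5.8]
force: [-0.1, -0.5, 0.0]
gripper_width: 31.7
```

Emit:
send_rows(
  commands=[
    [[-0.3,-0.5,0,0,0,0],[-0.6,-0.9,0,0,0,0],[-0.6,-1,0,0,0,0],[-0.6,-1,0,0,0,0],[-0.6,-1,0,0,0,0]],
  ],
  jaw=1,
)

```text
time_s: 15.35
ee_pos: [565.9, -17.5, 213.7]
ee_rot: [-179.8, 89.8, 166.7]
force: [-0.1, 0.6, 0.1]
gripper_width: 0.4
```

```bash
python3 -c "
from h import *
to(588.2,70.4,64.2,-13.5)
snap('wrist','wrist4')"
```

```text
tool shift mm [149.5  90.7   1.6]
yaw now -13.5 tilt [-2.7e-03  7.0e-04 -1.0e+00]
wx -0.0
15.35 [565.9 -17.5 213.7] [-0.1  0.6  0.1] [ 0.   -0.08  0.03] 0.4453978515103765
```

View pics/wrist4.png

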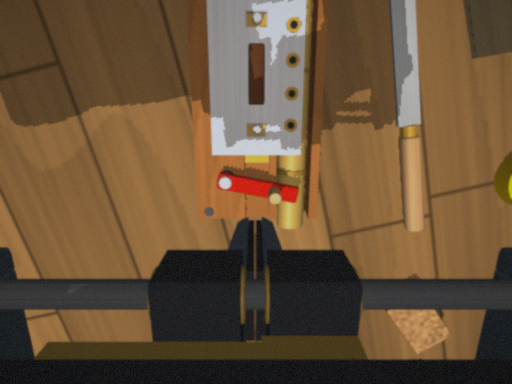

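```bash
python3 - <<'E'
from h import *
f='wrist4';W=cloud(f)
for b in [(215,30,245,60),(215,110,240,145),(270,5,284,40),(262,135,284,150)]:
    print(b,np.nanmedian(W[b[1]:b[3],b[0]:b[2],2]).round(2))
print(platefit(f,(195,0,315,165),46,90)[1:3])
im=load(f)['im'];b=(190,110,330,240)
red=(im[...,0]>150)&(im[...,1]<60)
vs,us=np.nonzero(red); P=np.array([ray(f,u,v,57)[:2] for u,v in zip(us,vs)]).astype(np.float32);r=cv2.minAreaRect(P);print('bar',r,cv2.boxPoints(r))
s=im[b[1]:b[3],b[0]:b[2]]; cv2.imwrite('pics/c6.png',cv2.cvtColor(cv2.resize(s,None,fx=5,fy=4.5,interpolation=cv2.INTER_CUBIC),cv2.COLOR_RGB2BGR))
Q=W[185:212,262:290].reshape(-1,3);Q=Q[Q[:,2]>80];print('post',Q.mean(0),len(Q))
Q=W[170:195,215:240].reshape(-1,3);print('piv',np.nanmax(Q,0),np.nanmean(Q[Q[:,2]>55],0))
E
```

```text
(215, 30, 245, 60) 45.98
(215, 110, 240, 145) 46.12
(270, 5, 284, 40) 46.09
(262, 135, 284, 150) 45.9
(np.float32(-13.578675), (140.34425354003906, 90.8992691040039))
bar ((566.8400268554688, -25.168012619018555), (15.507920265197754, 80.76018524169922), 65.31163787841797) [[526.91223   -15.347149 ]
 [600.2904    -49.079266 ]
 [606.7678    -34.988876 ]
 [533.38965    -1.2567596]]
post [582.17378768 -31.66017821  82.66943649] 118
piv [ 5.51832465e+02 -3.55990863e-01  6.18068725e+01] [540.16030225 -12.62993982  57.88967024]
```

View pics/c6.png

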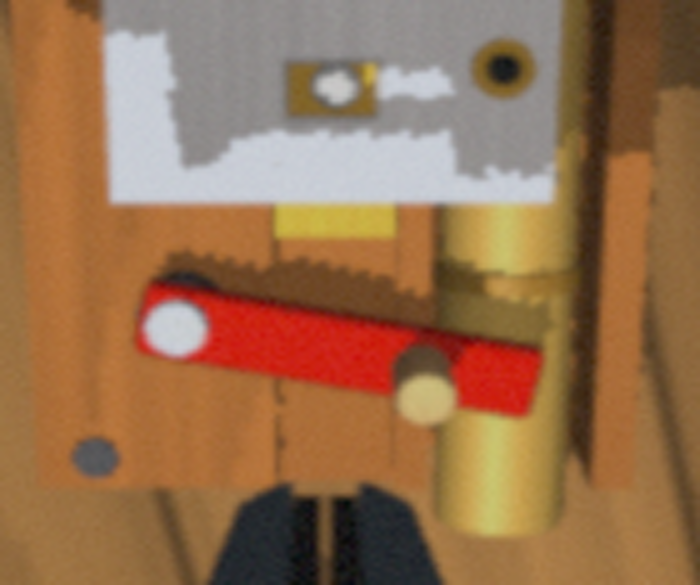

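```bash
python3 - <<'E'
from h import *
f='wrist4'
p=ray(f,225.2,182.5,60);q=ray(f,190+426/5-.4,110+400/4.5-.4,83);print(p,q,q-p,np.hypot(*(q-p)[:2]),np.degrees(np.arctan2((q-p)[1],(q-p)[0])))
E
```

```text
[537.27829695 -11.60307412  60.        ] [582.18245711 -32.33135274  83.        ] [ 44.90416016 -20.72827862  23.        ] 49.457508374686505 -24.7785923673199
```

Emit:
send_rows(
  commands=[
    [[0.2,-0.1,0.19,0.028,0,0],[0.4,-0.1,0.19,0.056,0,0],[0.6,-0.1,0.19,0.085,0,0],[0.8,-0.1,0.19,0.113,0,0],[0.9,-0.1,0.19,0.141,0,0],[0.9,-0.1,0.19,0.17,0,0],[0.9,-0.1,0.19,0.198,0,0],[0.9,-0.1,0.19,0.226,0,0],[0.9,-0.1,0.19,0.254,0,0],[0.9,-0.1,0.19,0.282,0,0],[0.9,-0.1,0.19,0.282,0,0],[0.9,-0.1,0.19,0.282,0,0],[0.9,-0.1,0.19,0.282,0,0]],
  ],
  jaw=0.56,
)

```text
time_s: 17.02
ee_pos: [582.5, -32.5, 125.0]
ee_rot: [-62.0, 90.0, -176.9]
force: [-0.2, -0.2, 0.6]
gripper_width: 20.2
```

```bash
python3 -c "
from h import *
to(582.3,-32.4,66,-115)
print(env.state()['qpos'])
W=cloud('wrist4')"
```

```text
tool shift mm [59.  -0.2 -0. ]
yaw now -114.97 tilt [-3.e-04 -0.e+00 -1.e+00]
wx 0.0001
17.025 [582.5 -32.5 125. ] [-0.2 -0.2  0.6] [0.09 0.01 0.03] 20.208415955185025
[-4.32240614e+00  2.29824750e+01  9.60525731e+01 -2.58196341e-03
  6.09823480e+01  1.10652406e+02]
```

Emit:
send_rows(
  commands=[
    [[0.2,0,0,0,0,0],[0.36,0,0,0,0,0],[0.4,0,0,0,0,0],[0.44,0,0,0,0,0],[0.47,0,0,0,0,0]],
  ],
)

```text
time_s: 17.65
ee_pos: [582.9, -32.8, 78.5]
ee_rot: [104.7, 89.9, -10.4]
force: [-0.2, 0.0, -0.1]
gripper_width: 20.3
```

Emit:
send_rows(
  commands=[
    [[0.03,0,0,0,0,0],[0.08,0,0,0,0,0],[0.12,0,0,0,0,0],[0.12,0,0,0,0,0],[0.12,0,0,0,0,0]],
  ],
)

```text
time_s: 18.27
ee_pos: [582.7, -32.7, 66.3]
ee_rot: [94.1, 90.0, -21.0]
force: [0.4, 0.8, -0.7]
gripper_width: 19.9
```

```bash
python3 - <<'E'
from h import *
# arc rows in tool frame: angles along
to(582.3,-32.4,66,-115)
piv=np.array([537.2,-11.5]);y0=np.radians(-115)
ty=np.array([-np.sin(y0),np.cos(y0)]) # tool y = z yaw+90
tz=np.array([np.cos(y0),np.sin(y0)])
p0=piv+50*np.array([np.cos(np.radians(-24.8)),np.sin(np.radians(-24.8))])
for dth in range(0,120,8):
    a=np.radians(-24.8+dth);d=piv+50*np.array([np.cos(a),np.sin(a)])-p0
    print(dth,(d@ty/100).round(3),(d@tz/100).round(3),round(-dth/360,4))
E
```

```text
tool shift mm [ 0.3 -0.5 -0.2]
yaw now -115.07 tilt [ 2.e-04 -1.e-04 -1.e+00]
wx -0.0002
18.275 [582.7 -32.7  66.3] [ 0.4  0.8 -0.7] [ 0.06  0.01 -0.06] 19.924165451746834
0 0.0 0.0 0.0
8 -0.005 -0.07 -0.0222
16 -0.02 -0.138 -0.0444
24 -0.044 -0.203 -0.0667
32 -0.077 -0.265 -0.0889
40 -0.118 -0.321 -0.1111
48 -0.167 -0.371 -0.1333
56 -0.222 -0.414 -0.1556
64 -0.282 -0.448 -0.1778
72 -0.347 -0.474 -0.2
80 -0.415 -0.491 -0.2222
88 -0.484 -0.498 -0.2444
96 -0.554 -0.495 -0.2667
104 -0.623 -0.483 -0.2889
112 -0.689 -0.461 -0.3111
```

Emit:
send_rows(
  commands=[
    [[0,-0.005,-0.07,-0.0222,0,0],[0,-0.02,-0.138,-0.0444,0,0],[0,-0.044,-0.203,-0.0667,0,0],[0,-0.077,-0.265,-0.0889,0,0],[0,-0.118,-0.321,-0.1111,0,0],[0,-0.167,-0.371,-0.1333,0,0],[0,-0.222,-0.414,-0.1556,0,0]],
  ],
)

```text
time_s: 19.15
ee_pos: [579.9, 13.8, 66.3]
ee_rot: [-25.9, 89.9, -84.6]
force: [-0.4, -2.1, -0.6]
gripper_width: 19.8
```

```bash
python3 - <<'E'
from h import *
piv=np.array([537.2,-11.5]);y0=np.radians(-115+56)
ty=np.array([-np.sin(y0),np.cos(y0)]);tz=np.array([np.cos(y0),np.sin(y0)])
a0=-24.8+56
g=lambda a:piv+50*np.array([np.cos(np.radians(a)),np.sin(np.radians(a))])
for e in [8,16,24,32,40,46,48,50,52,54]:
    d=g(a0+e)-g(a0);print(e,(d@ty/100).round(3),(d@tz/100).round(3),round(-e/360,4))
E
```

```text
8 -0.005 -0.07 -0.0222
16 -0.02 -0.138 -0.0444
24 -0.044 -0.203 -0.0667
32 -0.077 -0.265 -0.0889
40 -0.118 -0.321 -0.1111
46 -0.154 -0.359 -0.1278
48 -0.167 -0.371 -0.1333
50 -0.18 -0.382 -0.1389
52 -0.194 -0.393 -0.1444
54 -0.208 -0.404 -0.15
```

Emit:
send_rows(
  commands=[
    [[0,-0.005,-0.07,-0.0222,0,0],[0,-0.02,-0.138,-0.0444,0,0],[0,-0.044,-0.203,-0.0667,0,0],[0,-0.077,-0.265,-0.0889,0,0],[0,-0.118,-0.321,-0.1111,0,0],[0,-0.154,-0.359,-0.1278,0,0],[0,-0.167,-0.371,-0.1333,0,0],[0,-0.167,-0.371,-0.1333,0,0]],
  ],
)

```text
time_s: 20.15
ee_pos: [547.0, 37.4, 66.5]
ee_rot: [14.9, 89.9, 3.8]
force: [1.0, 0.0, -0.7]
gripper_width: 20.2
```

```bash
python3 -c "
from h import *
to(545,37.9,66,-11)"
```

```text
tool shift mm [ 0.5  0.1 -2.1]
yaw now -11.13 tilt [ 1.e-03  1.e-04 -1.e+00]
wx -0.0003
20.15 [547.   37.4  66.5] [ 1.   0.  -0.7] [ 0.07 -0.24  0.01] 20.213565704500343
```

Emit:
send_rows(
  commands=[
    [[0,0,-0.01,0,0,0],[0,0,-0.02,0,0,0],[0,0,-0.03,0,0,0],[0,0,-0.03,0,0,0]],
  ],
)

```text
time_s: 20.65
ee_pos: [543.5, 37.9, 66.3]
ee_rot: [-122.0, 90.0, -133.0]
force: [1.1, 0.4, 0.4]
gripper_width: 20.2
```

Emit:
send_rows(
  commands=[
    [[0,0,-0.01,0,0,0],[0,0,-0.02,0,0,0],[0,0,-0.02,0,0,0]],
  ],
)

```text
time_s: 21.02
ee_pos: [541.4, 38.3, 66.2]
ee_rot: [-150.9, 90.0, -162.0]
force: [1.4, 0.2, 0.3]
gripper_width: 20.1
```

Emit:
send_rows(
  commands=[
    [[0,0,-0.007,0,0,0],[0,0,-0.015,0,0,0],[0,0,-0.015,0,0,0]],
  ],
)

```text
time_s: 21.4
ee_pos: [540.0, 38.6, 66.2]
ee_rot: [-150.7, 90.0, -161.8]
force: [0.7, 0.1, -0.0]
gripper_width: 19.8
```

Emit:
send_rows(
  commands=[
    [[0,0,-0.007,0,0,0],[0,0,-0.015,0,0,0],[0,0,-0.015,0,0,0]],
  ],
)

```text
time_s: 21.78
ee_pos: [539.6, 38.7, 66.3]
ee_rot: [-0.1, 89.9, -11.2]
force: [4.1, -1.1, -2.9]
gripper_width: 20.1
```

Emit:
send_rows(
  commands=[
    [[0,0,-0.007,0,0,0],[0,0,-0.01,0,0,0],[0,0,-0.01,0,0,0]],
  ],
)

```text
time_s: 22.15
ee_pos: [539.6, 38.8, 66.3]
ee_rot: [1.6, 89.8, -9.5]
force: [6.9, -1.5, -4.5]
gripper_width: 20.1
```

Emit:
send_rows(
  commands=[
    [[0,0,0.03,0,0,0],[0,0,0.055,0,0,0],[0,0,0.055,0,0,0]],
  ],
)

```text
time_s: 22.52
ee_pos: [542.4, 38.0, 66.0]
ee_rot: [-165.7, 89.9, -176.8]
force: [0.7, 0.4, -0.5]
gripper_width: 20.0
```

Emit:
send_rows(
  commands=[
    [[-0.05,0,0,0,0,0],[-0.2,0,0,0,0,0],[-0.5,0,0,0,0,0],[-1,0,0,0,0,0],[-1,0,0,0,0,0]],
  ],
)

```text
time_s: 23.15
ee_pos: [546.0, 38.2, 171.4]
ee_rot: [13.9, 89.4, 2.8]
force: [0.3, -0.4, 0.4]
gripper_width: 20.0
```

Emit:
send_rows(
  commands=[
    [[-0.4,-0.5,0.2,0,0,0],[-0.8,-0.9,0.4,0,0,0],[-0.8,-1,0.4,0,0,0],[-0.8,-1,0.4,0,0,0],[-0.8,-1,0.4,0,0,0],[-0.8,-1,0.4,0,0,0]],
  ],
)

```text
time_s: 23.9
ee_pos: [562.6, -66.6, 245.2]
ee_rot: [177.9, 89.9, 166.9]
force: [0.2, 0.2, 0.1]
gripper_width: 20.2
```

```bash
python3 - <<'E'
from h import *
to(545,37.9,66,-11)
snap('wrist','wrist5');snap('side','side5')
f='wrist5';im=load(f)['im']
red=(im[...,0]>110)&(im[...,1]<55)&(im[...,2]<60)
vs,us=np.nonzero(red); print(us.min(),us.max(),vs.min(),vs.max())
P=np.array([ray(f,u,v,57)[:2] for u,v in zip(us,vs)]).astype(np.float32);print('bar',cv2.minAreaRect(P))
W=cloud(f);np.save('pics/W5.npy',W)
E
```

```text
tool shift mm [179.3  99.2 -36.7]
yaw now -10.98 tilt [-2.2e-03  5.0e-04 -1.0e+00]
wx 0.0
23.9 [562.6 -66.6 245.2] [0.2 0.2 0.1] [-0.09 -0.08  0.03] 20.17911949778021
44 229 53 348
bar ((422.1695556640625, -92.74969482421875), (402.7659606933594, 59.59246826171875), 43.80903625488281)
```

View pics/wrist5.png

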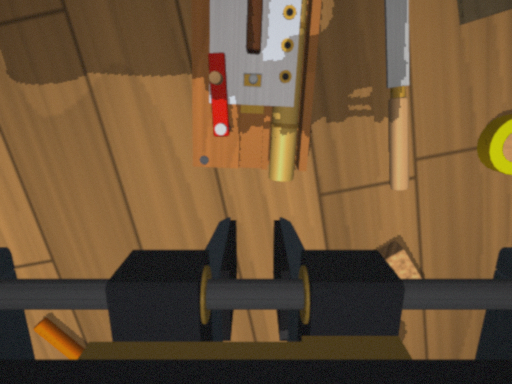

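View pics/side5.png

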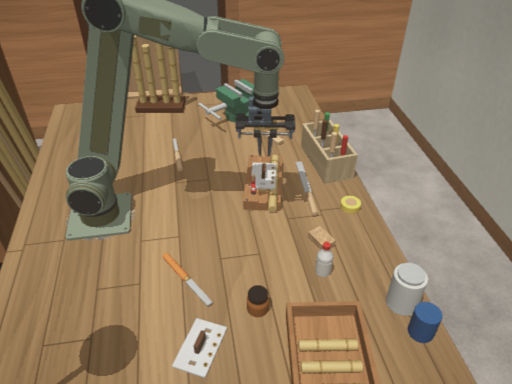

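```bash
python3 - <<'E'
from h import *
f='wrist5';im=load(f)['im'].copy()
red=(im[...,0]>90)&(im[...,1]<55)&(im[...,2]<60);red[:45]=0;red[142:]=0;red[:,:200]=0;red[:,235:]=0
vs,us=np.nonzero(red)
P=np.array([ray(f,u,v,57)[:2] for u,v in zip(us,vs)]).astype(np.float32);print('bar',cv2.minAreaRect(P))
p=ray(f,221,129,60);q=ray(f,214.5,76.5,83);d=(q-p)[:2];print(p,q,np.hypot(*d),np.degrees(np.arctan2(d[1],d[0]))+13.5)
W=np.load('pics/W5.npy')
for b in [(230,5,244,50),(230,88,242,102),(258,60,272,70),(262,95,290,103)]: print(np.nanmedian(W[b[1]:b[3],b[0]:b[2],2]))
E
```

```text
bar ((542.224609375, 21.353252410888672), (80.83349609375, 16.749004364013672), 82.17568969726562)
[537.50396623 -11.92949784  60.        ] [544.8566328   38.22370502  83.        ] 50.689303238585545 95.15961619610417
46.12612264116302
46.084141867543366
46.18163683308896
45.89889858662565
```

```bash
python3 -c "
from h import *
print(env.job_done())"
```

```text
the job is handed in; nothing more can be done
None
```

I fitted the leftmost plate on the jig and turned the red catch in over it to its stop, then handed the job in at about 24 s. No verdict was reported.

- **Plate:** I gripped it by the handle and rested it on the studs with about 8 N. I then slid it about 7 mm along the jig until it dropped over them, and lowered it until it touched the jig. It is the right way round, with the bushes over the bamboo.
- **Catch:** I pushed it round by its post until it stopped moving, backed off and lifted clear, so the robot touches nothing.
- **Forces:** The highest readings between moves were about 8 N pressing down with the plate and about 8 N against the catch stop.
- **Last checks:** The wrist depth picture shows the plate's top at 46 mm at all four spots measured, so it is flat and fully down. I measured the catch at 95 to 96°, which matches the 1.65 rad stop within camera error. I compared the other things on the bench by eye only, and saw none that had moved. No check failed.
- **Disagreement:** The first stud positions from the scene and side cameras differed by about 8 mm. I used the wrist camera and the feel of the drop instead.

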